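# Couple the camlock cap onto the adaptor in the vise

### The arm

A 7-joint arm with a two-finger parallel gripper is mounted at the origin on the work surface. World frame = base frame: x ahead of the robot, y to its left, z up, the work surface at z = 0. Lengths are in m, angles in rad, forces in N, time in s.
With the tool pointing down it reaches from about 0.425 to 0.925 m from the base axis. Payload 6.8 kg.
Tool frame: the origin (TCP) lies on the centre line of the jaws, within the pads' length; the fingertips stand 8 mm ahead of it and the grasp point (between the pads) lies 11 mm behind it (bot.tips_ahead is the distance from the TCP to the fingertips, in m); z points along the fingers, y is the line along which they close (so a half turn about z gives the same grasp; the last joint's range is limited). The gripper opens to 85 mm and grips with 20 to 120 N. Pads are 22 mm wide; open, the fingers measure 114 mm over their backs; the gripper's body (76 mm by 85 mm) begins 54 mm behind the grasp point. The pads swing forward as they close: fully open they stand 13 mm farther back than shut.
Start: joints at [-1.321, 0.477, 0.022, 1.555, -0.011, 1.109, -0.083], TCP at [0.236, 0.632, 0.216] pointing down, gripper open.
Joint ranges: [-2.96, 2.96], [-0.34, 2.1], [-1.41, 1.46], [0.24, 2.44], [-1.37, 4.51], [0.17, 1.92], [-2.96, 2.96]. Speed limits (rad/s): [2.39, 2.39, 3.14, 3.14, 3.14, 3.14, 3.14].

### API

Orientations are given as a unit quaternion [w, x, y, z].
In Python, from station import bot gives the robot as it stands.
- The arm moves only by the tool send_rows, never from a script. Its argument "deltas" is text: rows parted by semicolons, each of 4 numbers parted by spaces: the shift along the tool's x, y, z in m, then the turn about the tool's z in degrees. In form: x y z spin; .... A call has 1 to 5 rows; each row is the pose to reach, as a shift and turn from the pose commanded when the call began, along the tool's axes at that moment; what a row does not reach only later rows make up. A row lasts 1/10 s, in which the tool goes at most 50 mm and 8.59 degrees, less where a joint would pass 70% of its speed; a pose out of reach is approached as far as the arm can. A call with a gripper value outside its range is refused whole. "claw" is the opening, from 0 (shut) to 1 (fully open), set as the call begins (left out, the last holds). The fingers move at their own pace and stop on an object; "force" is the grip in N (left out, the last holds). Time passes only in rows, so rows that repeat a pose let the fingers close. It gives the time, the measured TCP pose, the force, the opening and the grip force at its end, in the units of the state.
- bot.get_obs(): the state, without advancing time (a new reading comes with each control period).
- bot.read_camera(name): name is "side" or "top"; returns a dict with "img" (480x640x3 uint8, red, green, blue), "depth" (480x640 float32, m along the optical axis (not along the pixel's ray), 0 where there is no reading), "fx", "fy", "cx", "cy" (pixels), "camera_from_world" (4x4, takes a point from world to camera coordinates). Camera axes: x right, y up, looking along -z (the intrinsics and any distortion apply to the point x, -y, -z); pixel columns grow to the right and rows downward; lengths in m; the calibration is good to about 2 mm. A picture is of the moment at which its call begins.
- bot.hand_in(): hands the job in; it is judged then, once.
Trained networks look in a picture, given as the dict that the camera call returned (one of the last four; its "shot" number tells which), for a name from the list of things; names that differ only in an ending like _2 or _b are one class to them, and where a whole thing is asked for, a point or a joint stands for the part that bears it (a point fixed in the world has none). Each returns a list of dicts, best first, with "confidence" (0 to 1); they miss things now and then, are a little off and sometimes report something else, mostly with a low value. They report only what shows in the picture. A call takes as long as a camera call. They do not tell look-alikes from the thing itself.
- bot.masks_of(picture, query): "mask" (480x640 bool, what is visible of it).
- bot.landmark_of(picture, query): "xyz" ([x, y, z] in m, in world coordinates, good to about 4 mm: a listed point, or the origin of a listed thing).
The state is a dict: "t": time; "q": joint angles; "joint_vel": joint speeds; "joint_torque": joint torques, N m; "eef_pos": TCP position; "tool_rot": TCP orientation; "contact_force": force on the tool from outside, world axes, zero at the start; "torque": the same for the moment, N m; "gripper_width": opening from 0.0 (shut) to 1.0 (fully open); "grasp_force": force on a finger pad.
Only numpy, scipy, OpenCV 4.12 (cv2) and the standard library are available. Lean on these libraries where they do the work, as an engineer would, in place of code of your own. Each camera call takes 0.05 s, during which the arm holds its last target. There are 200 camera calls.

### The job

Turn the aluminium camlock coupling mouth-down and push it (do not drop it) fully home onto the brass grooved adaptor that is clamped in the vise, its two cam arms to the open sides of the vise, not over the jaws. Then swing its two cam arms fully down, one after the other, and let go, leaving the tin, the bottle, the pipe sleeve and the wrench where they are.

Things in the scene. Friction and masses are not known exactly. Their poses are not given: they have to be found in the camera images.
- coupling_mid (a point): Camlock coupling, aluminium, 92 mm long, centre on its axis 46 mm from either end. Its x axis runs along the axis towards the open mouth, y to the left cam arm, z completes (up as it lies at the start). Eight-sided body 54 mm across flats over the first 60 mm from the mouth, bore 39 mm wide and 54 mm deep; the other 32 mm is the tail, 36 mm square. Mass 0.4 to 0.6 kg. Starts lying on a flat.
- coupling_mouth (a point): Centre of the coupling's open mouth, in the plane of its rim, 46 mm along +x from its centre. Axes as coupling_mid.
- coupling_tail (a point): Grip point: centre of the coupling's 36 mm square tail block (34 mm long), on the axis 75 mm from the mouth and 17 mm from the tail's end face. Its flat sides face y and z of the coupling. Axes as coupling_mid.
- cam_left (a joint): Cam arm on the coupling's left (+y) side, steel, 70 mm long, 9 mm thick, 12 mm wide. Its pivot lies 24 mm from the mouth and 30 mm to the side of the axis. 0: sticks straight out sideways; negative leans to the tail; grows as it swings towards the mouth (down when the mouth is down), stop at 1.15 = fully down. Stiff (0.1 N m), stays where left; its nose then enters the groove.
- cam_right (a joint): Cam arm on the coupling's right (-y) side, steel, 70 mm long, 9 mm thick, 12 mm wide. Its pivot lies 24 mm from the mouth and 30 mm to the side of the axis. 0: sticks straight out sideways; negative leans to the tail; grows as it swings towards the mouth (down when the mouth is down), stop at 1.15 = fully down. Stiff (0.1 N m), stays where left; its nose then enters the groove.
- cam_left_tip (a point): Outer end of the left cam arm, 60 mm from its pivot, on the arm's middle line (a 20 mm disc there, 9 mm thick in the swing direction).
- cam_right_tip (a point): Outer end of the right cam arm, 60 mm from its pivot, on the arm's middle line (a 20 mm disc there, 9 mm thick in the swing direction).
- vise: Fixed red vise, origin on the bench under the adaptor's axis, z up. Base 160 mm (x) by 76 mm (y), 34 mm high, then 100 x 60 mm to 60 mm high; two jaws on its +x and -x sides, from 24 to 71 mm off the axis, 56 mm wide in y, 93 mm high. Its y sides are open: the cam arms must point along its +y and -y (within about 0.3 rad) to swing down.
- shoulder (a point): On the adaptor's axis at the height of its shoulder, 105 mm above the bench: the coupling's rim is home in this plane. The brass adaptor rises 54 mm above it: 36 mm across, groove 26 mm across from 8 to 32 mm up, the top 10 mm tapering to 24 mm across. Axes as the vise.
- seal (a joint): Black rubber seal ring (58 mm across) round the shoulder: 0 stands 6 mm proud of the shoulder plane, 0.006 pressed down flush by the coupling's rim. Yields at about 10 N in all (the coupling's own weight is not enough) and stays down.
- chest: Fixed grey parts chest, 90 mm deep (x), 220 mm wide (y), 130 mm high. Origin on the bench 137 mm in front of its drawer face: the chest fills x from -230 to -135 mm of this frame, y from -110 to 110. The coupling starts near this origin, lying, its tail towards the chest.
- tin_mid (a point): Centre of a round brass tin with a clear lid, 76 mm across, 46 mm high, loose, upright on the bench (bystander).
- bottle_mid (a point): Centre of a blue bottle, 48 mm across, 100 mm high, loose, upright on the bench (bystander).
- sleeve_mid (a point): Centre of a plain steel pipe sleeve, 62 mm across, 60 mm high, loose, standing on end on the bench (bystander).
- wrench: Steel wrench, 180 mm long along its x, origin under its middle, lying loose on the bench (bystander).
Things that resemble listed ones, but are neither listed nor needed, are in the scene too. Of the things shaped like the vise, the red one is meant.

How it is judged:
By the outcome, as a careful person would: the job done as asked, in the order asked, and still so for the second after the job is handed in, with the robot touching nothing.
It also fails if it takes over 72 s, if anything falls off the work surface, if the arm or the gripper's body presses on something with over 40 N, if the wrist force passes 120 N, or if a joint passes its speed limit or range.

## Working session

There is one attempt and no reset: what is moved stays moved. The work goes in short steps, Python scripts to look and compute and a tool call to move; the robot and the scene stay as the last step left them, time stands still between calls to the robot, and variables do not carry over. Pictures are saved under pics/ and viewed, at most 10 in all, crops included, and the job is handed in when it is done.

Besides the shell and the picture viewer there is one more tool, called after "Emit:" as name(argument=value, ...) on one line, values as JSON. send_rows: Moves the arm, as the interface text tells. Its arguments: {"type":"object","properties":{"deltas":{"type":"string"},"claw":{"type":"number"},"force":{"type":"number"}},"required":["deltas"]}

```bash
mkdir -p pics; ls; cat > h.py <<'E'
import numpy as np, cv2
from station import bot
def proj(c,p):
    q=c["camera_from_world"]@np.r_[p,1]; return c["cx"]+c["fx"]*q[0]/-q[2], c["cy"]+c["fy"]*(-q[1])/-q[2]
def cloud(c):
    d=c["depth"]; v,u=np.mgrid[:480,:640]
    P=np.stack([(u-c["cx"])/c["fx"]*d,-(v-c["cy"])/c["fy"]*d,-d,np.ones_like(d)],-1)
    W=P@np.linalg.inv(c["camera_from_world"]).T
    W[d==0]=np.nan
    return W[...,:3]
def save(n,img,scale=1): cv2.imwrite("pics/"+n,cv2.resize(img[...,::-1],None,fx=scale,fy=scale,interpolation=cv2.INTER_CUBIC))
E
python3 - <<'E'
from h import *
o=bot.get_obs(); print({k:np.round(v,3) for k,v in o.items()})
for n in("top","side"):
    c=bot.read_camera(n); save(n+"0.png",c["img"])
    print(n,{k:c[k] for k in c if k not in("img","depth","camera_from_world")}); print(np.round(c["camera_from_world"],3))
    for q in "coupling_mid coupling_mouth coupling_tail cam_left_tip cam_right_tip vise shoulder chest tin_mid bottle_mid sleeve_mid wrench".split():
        for r in bot.landmark_of(c,q)[:3]: print(q,np.round(r["xyz"],3),round(r["confidence"],2),np.round(proj(c,r["xyz"])))
E
```

```text
pics
{'t': np.float64(0.0), 'q': array([-1.321,  0.478,  0.022,  1.556, -0.012,  1.109, -0.083]), 'joint_vel': array([-0.001, -0.001, -0.001,  0.   ,  0.   , -0.   ,  0.   ]), 'joint_torque': array([ 0.0000e+00, -5.9646e+01,  1.6080e+00, -2.8120e+01,  1.2000e-02,
        9.0000e-03, -0.0000e+00]), 'eef_pos': array([0.236, 0.632, 0.215]), 'tool_rot': array([-0.   ,  0.178,  0.984, -0.001]), 'contact_force': array([0.827, 0.425, 0.691]), 'torque': array([-0.055,  0.001, -0.024]), 'grasp_force': np.float64(0.0), 'gripper_width': np.float64(1.002)}
top {'fx': 493.9865958564494, 'fy': 493.9865958564494, 'cx': 316.91527874783867, 'cy': 244.84453125485044, 'shot': 1}
[[ 0.066 -0.998 -0.006 -0.065]
 [ 0.971  0.063  0.232 -0.585]
 [-0.231 -0.021  0.973 -0.913]
 [ 0.     0.     0.     1.   ]]
coupling_mid [0.592 0.206 0.028] 0.68 [205. 240.]
coupling_mouth [0.634 0.206 0.022] 0.73 [208. 222.]
coupling_mouth [0.761 0.025 0.002] 0.17 [299. 174.]
coupling_tail [0.564 0.214 0.028] 0.85 [200. 254.]
cam_left_tip [0.614 0.298 0.026] 0.41 [163. 228.]
cam_right_tip [0.592 0.126 0.029] 0.67 [244. 243.]

[... 927 characters left out ...]
64 0.209 0.029] 0.79 [303. 187.]
coupling_tail [ 0.592 -0.21   0.105] 0.75 [369. 288.]
cam_left_tip [0.607 0.295 0.024] 0.64 [313. 167.]
cam_right_tip [0.608 0.298 0.025] 0.6 [313. 166.]
cam_right_tip [0.592 0.122 0.028] 0.42 [323. 208.]
vise [ 0.671 -0.417 -0.001] 0.9 [453. 417.]
vise [ 0.364 -0.346  0.001] 0.83 [254. 421.]
vise [ 0.342 -0.12   0.   ] 0.83 [225. 317.]
shoulder [ 0.363 -0.343  0.106] 0.96 [245. 382.]
shoulder [ 0.672 -0.416  0.106] 0.73 [464. 377.]
shoulder [ 0.342 -0.122  0.102] 0.6 [217. 280.]
bottle_mid [0.483 0.04  0.032] 0.29 [282. 237.]
sleeve_mid [0.483 0.036 0.031] 0.93 [283. 239.]
wrench [0.762 0.025 0.003] 0.9 [408. 230.]
wrench [0.482 0.038 0.028] 0.41 [282. 240.]
```

View pics/top0.png

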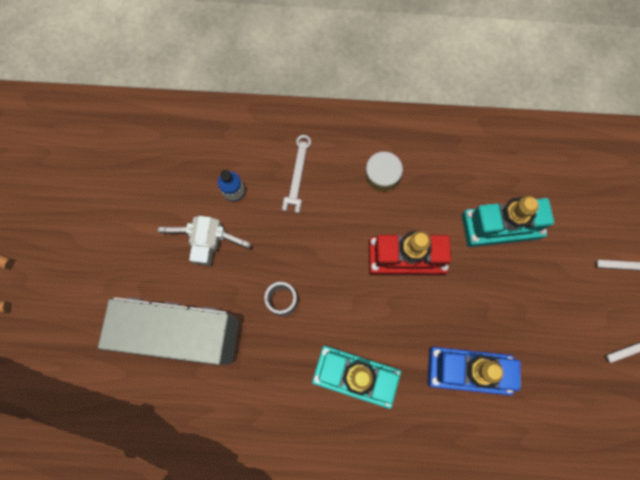

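View pics/side0.png

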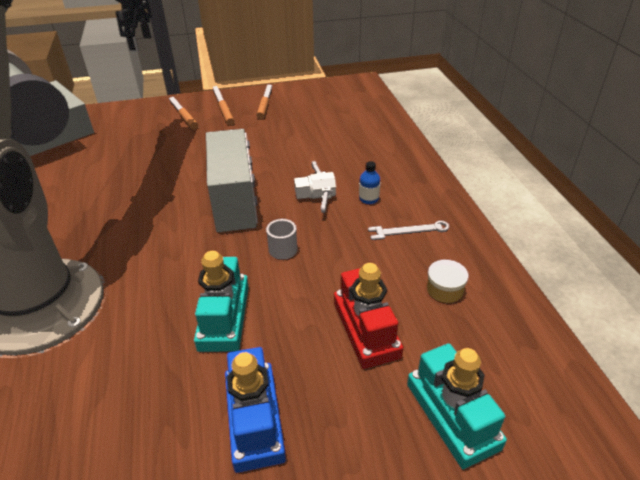

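Top picture: coupling at (205,240) with its mouth towards the top of the image, sleeve (281,298), bottle (231,186), wrench (297,175), tin (384,170). There are four vises: red (410,255), teal (357,377) and (510,220), and blue (475,370). The red one is the one meant. I'll confirm it in a crop and measure axes.

```bash
python3 - <<'E'
from h import *
t=bot.read_camera("top"); W=cloud(t)
a=cv2.resize(t["img"][195:290,140:460][...,::-1],(800,238),interpolation=cv2.INTER_CUBIC)
s=bot.read_camera("side"); V=cloud(s)
b=cv2.resize(s["img"][150:370,270:420][...,::-1],(410,600-238-1))
o=np.zeros((600,800,3),np.uint8); o[:238]=a; o[238:599,:410]=b
cv2.imwrite("pics/crop1.png",o)
def near(P,xy,r,z0,z1):
    m=(np.hypot(P[...,0]-xy[0],P[...,1]-xy[1])<r)&(P[...,2]>z0)&(P[...,2]<z1); return m
def rect(P): 
    r=cv2.minAreaRect((P[:,:2]*1000).astype(np.float32)); return np.round(r[0]),np.round(r[1]),round(r[2],1)
for nm,c,P in(("top",t,W),("side",s,V)):
    hsv=cv2.cvtColor(c["img"],cv2.COLOR_RGB2HSV).astype(int)
    red=((hsv[...,0]<6)|(hsv[...,0]>174))&(hsv[...,1]>190)&(hsv[...,2]>70)
    m=near(P,(.59,-.216),.11,.085,.1)&red; print(nm,"jaws top",m.sum(),rect(P[m]))
    q=P[m][:,:2]; d=np.linalg.svd(q-q.mean(0))[2][0] if 0 else np.linalg.eigh(np.cov(q.T))[1][:,1]; print("axis deg",np.degrees(np.arctan2(d[1],d[0])),q.mean(0))
    m=near(P,(.59,-.216),.03,.150,.17); print("adaptor top",m.sum(),P[m].mean(0),P[m].min(0),P[m].max(0))
    m=near(P,(.60,.207),.05,.048,.062); print("body top",m.sum(),rect(P[m]),np.median(P[m][:,2]))
    m=near(P,(.565,.209),.04,.035,.048); print("tail top",m.sum(),rect(P[m]),np.median(P[m][:,2]))
    for y in(.12,.3):
        m=near(P,(.6,y),.05,.015,.05)&(abs(P[...,1]-.21)>.045); q=P[m]
        if m.sum()>5:
            d=np.linalg.eigh(np.cov(q[:,:2].T))[1][:,1]; print("arm",y,m.sum(),q.min(0).round(3),q.max(0).round(3),np.degrees(np.arctan2(d[0],d[1])))
    for r in bot.masks_of(c,"coupling_mid")[:2]: print("mask",r["mask"].sum(),r["confidence"])
E
```

```text
top jaws top 1017 (array([ 588., -214.]), array([ 54., 142.]), 3.4)
axis deg 93.48605940547624 [ 0.58636359 -0.2113319 ]
adaptor top 283 [ 0.58740605 -0.21275861  0.15737107] [ 0.57076082 -0.23134861  0.1500205 ] [ 0.60647214 -0.19682113  0.16513702]
body top 538 (array([595., 209.]), array([40., 85.]), 87.7) 0.054006619136133305
tail top 377 (array([573., 211.]), array([53., 57.]), 87.1) 0.04529144852469147
arm 0.12 127 [0.584 0.113 0.02 ] [0.61  0.165 0.042] 20.349803609413858
arm 0.3 131 [0.604 0.255 0.022] [0.617 0.308 0.04 ] -5.15378317838479
mask 1703 0.95
mask 199 0.25
side jaws top 915 (array([ 589., -218.]), array([ 56., 142.]), 3.2)
axis deg 100.60556241755646 [ 0.58548009 -0.2442506 ]
adaptor top 271 [ 0.58733758 -0.22093283  0.15654389] [ 0.57175546 -0.23547513  0.15000111] [ 0.60593176 -0.20191763  0.16207358]
body top 239 (array([597., 204.]), array([38., 79.]), 84.7) 0.05307616947146521
tail top 231 (array([572., 204.]), array([50., 55.]), 89.3) 0.044171877334899357
arm 0.12 83 [0.584 0.108 0.02 ] [0.611 0.164 0.04 ] 20.437043238909407
arm 0.3 56 [0.605 0.257 0.021] [0.616 0.303 0.038] -4.415246331643949
mask 1050 0.72
mask 88 0.59
```

View pics/crop1.png

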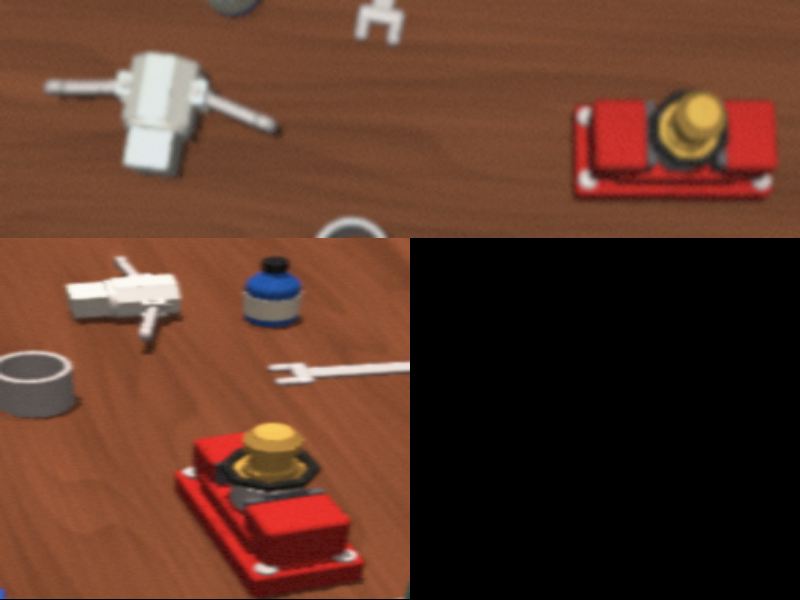

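Both confirmed: the coupling lies with its square tail towards the chest, and the red vise has its jaws along world ±y. Next I'll write a helper for the moves.

```bash
cat > mv.py <<'E'
from h import *
from scipy.spatial.transform import Rotation as R
def go(p,yaw,o=None):
    """delta in tool axes to bring TCP to p with tool y at azimuth yaw (deg)"""
    o=o or bot.get_obs(); w,x,y,z=o["tool_rot"]; M=R.from_quat([x,y,z,w]).as_matrix()
    d=M.T@(np.array(p)-o["eef_pos"]); a=np.degrees(np.arctan2(M[1,1],M[0,1]))
    s=-((yaw-a+90)%180-90)
    print("t",round(float(o["t"]),2),"pos",o["eef_pos"].round(4),"yaw",round(a,2),"| delta mm",(d*1000).round(1),"spin",round(s,2),"F",o["contact_force"].round(1),"w",round(float(o["gripper_width"]),3),"q7",round(float(o["q"][6]),2))
E
python3 - <<'E'
from mv import *
for n in("top","side"):
    c=bot.read_camera(n); P=cloud(c)
    m=bot.masks_of(c,"coupling_mid")[0]["mask"]; q=P[m]; q=q[~np.isnan(q).any(1)]
    body=q[(q[:,2]>.03)&(q[:,2]<.07)&(abs(q[:,1]-.207)<.04)]
    print(n,cv2.minAreaRect((body[:,:2]*1000).astype(np.float32)))
    top=body[(body[:,2]>.049)]; tl=body[(body[:,2]>.041)&(body[:,0]<.575)]
    print(" top flat",np.median(top,0),"tail",np.median(tl,0),tl.min(0),tl.max(0),body.min(0),body.max(0))
go([.564,.209,.100],87)
E
```

```text
top ((590.5585327148438, 207.72225952148438), (79.2275619506836, 92.54229736328125), 86.36914825439453)
 top flat [0.60523703 0.20838844 0.05427172] tail [0.55948149 0.21097656 0.04584381] [0.54351722 0.19387185 0.04100189] [0.57491749 0.23074558 0.05041082] [0.54351722 0.16713261 0.03010147] [0.63759187 0.24586908 0.06088932]
side ((589.5579833984375, 205.927490234375), (75.83162689208984, 91.37991333007812), 88.77008819580078)
 top flat [0.60496159 0.20117439 0.05339698] tail [0.5601221  0.20741975 0.04527539] [0.54376096 0.1900206  0.04133367] [0.57499016 0.22659281 0.04831479] [0.54376096 0.16761921 0.03005086] [0.63535211 0.24349142 0.05781014]
t 1.7 pos [0.2364 0.6323 0.216 ] yaw 69.5 | delta mm [-455.1 -281.7  116. ] spin -17.5 F [ 0.6 -0.4 -0. ] w 1.001 q7 -0.08
```

Emit:
send_rows(deltas="-0.04 -0.025 0 0;-0.08 -0.05 0 0;-0.12 -0.075 0 0;-0.16 -0.1 0 0;-0.2 -0.125 0 0", claw=1, force=25)

```text
t: 2.2
eef_pos: [0.3809, 0.4436, 0.2162]
tool_rot: [0.0, 0.178, 0.984, 0.0]
contact_force: [-0.1, 1.1, -0.5]
gripper_width: 1.0
grasp_force: 0.0
```

Emit:
send_rows(deltas="-0.042 -0.026 0 -4;-0.084 -0.053 0 -8;-0.126 -0.079 0 -12;-0.168 -0.105 0 -16;-0.21 -0.132 0 -16")

```text
t: 2.7
eef_pos: [0.5315, 0.2464, 0.2164]
tool_rot: [0.0, 0.038, 0.999, 0.0]
contact_force: [0.6, 0.8, 0.7]
gripper_width: 0.998
grasp_force: 0.0
```

```bash
python3 -c "
from mv import *
go([.5605,.2092,.018],85.5)"
```

```text
t 2.7 pos [0.5315 0.2464 0.2164] yaw 85.62 | delta mm [-31.7 -35.  198.3] spin 0.12 F [0.6 0.8 0.7] w 0.998 q7 1.0
```

Emit:
send_rows(deltas="-0.032 -0.035 0.005 0;-0.032 -0.035 0.05 0;-0.032 -0.035 0.095 0;-0.032 -0.035 0.135 0;-0.032 -0.035 0.16 0")

```text
t: 3.2
eef_pos: [0.558, 0.2098, 0.053]
tool_rot: [-0.002, 0.039, 0.999, -0.001]
contact_force: [-1.0, 0.3, 0.6]
gripper_width: 1.003
grasp_force: 0.0
```

Emit:
send_rows(deltas="0 0 0.02 0;0 0 0.038 0;0 0 0.038 0")

```text
t: 3.5
eef_pos: [0.5578, 0.2099, 0.0157]
tool_rot: [-0.002, 0.039, 0.999, -0.001]
contact_force: [-0.7, -0.6, 0.6]
gripper_width: 1.002
grasp_force: 0.0
```

Emit:
send_rows(deltas="0 0 0 0;0 0 0 0;0 0 0 0;0 0 0 0;0 0 0 0", claw=0, force=25)

```text
t: 4.0
eef_pos: [0.56, 0.2109, 0.0191]
tool_rot: [0.001, 0.039, 0.999, 0.0]
contact_force: [-1.0, -0.7, 5.4]
gripper_width: 0.412
grasp_force: 27.4
```

Emit:
send_rows(deltas="0 0 0 0;0 0 0 0;0 0 0 0")

```text
t: 4.3
eef_pos: [0.56, 0.2109, 0.0191]
tool_rot: [0.001, 0.039, 0.999, 0.0]
contact_force: [-1.8, 0.2, 7.0]
gripper_width: 0.414
grasp_force: 27.4
```

Emit:
send_rows(deltas="0 0 -0.02 0;0 0 -0.04 0;0 0 -0.06 0;0 0 -0.08 0;0 0 -0.1 0")

```text
t: 4.8
eef_pos: [0.5584, 0.2101, 0.118]
tool_rot: [-0.001, 0.039, 0.999, -0.0]
contact_force: [-0.1, 0.1, -6.2]
gripper_width: 0.409
grasp_force: 26.3
```

```bash
python3 - <<'E'
from mv import *
o=bot.get_obs(); go([.56,.21,.11],85.5,o)
for n in("side","top"):
    c=bot.read_camera(n)
    if n=="side": save("s1.png",c["img"][90:270,220:420],3)
    for q in("coupling_mid","coupling_mouth","coupling_tail"):
        for r in bot.landmark_of(c,q)[:1]: print(n,q,r["xyz"].round(3) if hasattr(r["xyz"],'round') else r["xyz"],r["confidence"])
E
```

```text
t 4.8 pos [0.5584 0.2101 0.118 ] yaw 85.5 | delta mm [-1.6  0.   8. ] spin -0.0 F [-0.1  0.1 -6.2] w 0.409 q7 1.1
side coupling_mid [0.588, 0.205, 0.1238] 0.63
side coupling_mouth [0.6375, 0.2063, 0.1196] 0.86
side coupling_tail [0.5602, 0.2089, 0.1271] 0.64
top coupling_mid [0.5899, 0.2073, 0.123] 0.92
top coupling_mouth [0.6297, 0.2083, 0.1209] 0.94
top coupling_tail [0.5628, 0.2147, 0.1244] 0.67
```

View pics/s1.png

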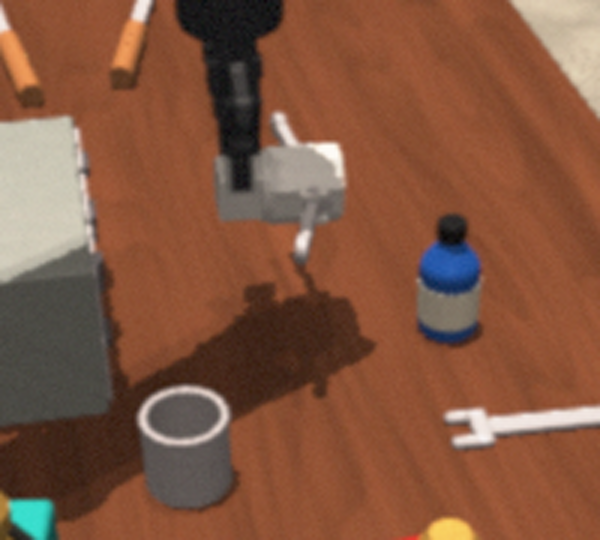

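Held level by friction (about 4° droop). I'll try the lowest grip and let gravity swing the mouth down, with a small jerk to help.

Emit:
send_rows(deltas="0.03 0 0 0;0.03 0 0 0;0.03 0 0 0;0.03 0 -0.045 0;0.03 0 -0.045 0", force=20)

```text
t: 5.7
eef_pos: [0.5339, 0.2141, 0.1677]
tool_rot: [0.004, 0.04, 0.999, 0.002]
contact_force: [1.7, 0.6, -4.8]
gripper_width: 0.412
grasp_force: 25.6
```

```bash
cat > ang.py <<'E'
from mv import *
o=bot.get_obs(); go(o["eef_pos"],85.5,o)
g=o["eef_pos"]+[0,0,.011]
for n in("side","top"):
    c=bot.read_camera(n); 
    for q in("coupling_mid","coupling_mouth"):
        for r in bot.landmark_of(c,q)[:1]:
            d=np.array(r["xyz"])-g; print(n,q,(d*1000).round(),"droop",np.degrees(np.arctan2(-d[2],d[0])).round(1),r["confidence"])
E
python3 ang.py
```

```text
t 5.7 pos [0.5339 0.2141 0.1677] yaw 85.45 | delta mm [0. 0. 0.] spin -0.05 F [ 1.7  0.6 -4.8] w 0.412 q7 1.06
side coupling_mid [ 31.  -2. -13.] droop 22.1 0.96
side coupling_mouth [ 73.  -3. -12.] droop 9.6 0.89
top coupling_mid [ 22.  -5. -11.] droop 26.1 0.93
```

Emit:
send_rows(deltas="0 0 0.045 0;0 0 0 0;0 0 0.045 0;0 0 0 0;0 0 0 0")

```text
t: 6.5
eef_pos: [0.5309, 0.2133, 0.1628]
tool_rot: [-0.0, 0.039, 0.999, -0.0]
contact_force: [3.1, -0.1, -3.1]
gripper_width: 0.407
grasp_force: 21.4
```

```bash
python3 ang.py
```

```text
t 6.5 pos [0.5309 0.2133 0.1628] yaw 85.49 | delta mm [0. 0. 0.] spin -0.01 F [ 3.1 -0.1 -3.1] w 0.407 q7 1.06
side coupling_mid [ -1.  -5. -27.] droop 91.6 0.81
side coupling_mouth [ 24.  -4. -62.] droop 69.0 0.63
top coupling_mid [ -4.  -2. -24.] droop 99.3 0.57
top coupling_mouth [ 16.  -5. -67.] droop 76.9 0.89
```

Emit:
send_rows(deltas="-0.04 0 0.03 0;-0.04 0 0.06 0;-0.04 0 0.08 0;-0.04 0 0.088 0;-0.04 0 0.094 0")

```text
t: 7.3
eef_pos: [0.5691, 0.2097, 0.0685]
tool_rot: [-0.0, 0.039, 0.999, -0.0]
contact_force: [-0.4, 0.2, -4.4]
gripper_width: 0.407
grasp_force: 21.8
```

Emit:
send_rows(deltas="0 0 0.003 0;0 0 0.006 0;0 0 0.006 0")

```text
t: 7.6
eef_pos: [0.5727, 0.2114, 0.0677]
tool_rot: [0.003, 0.039, 0.999, 0.002]
contact_force: [-3.3, -1.1, 14.4]
gripper_width: 0.405
grasp_force: 23.8
```

```bash
python3 ang.py; python3 - <<'E'
from h import *
c=bot.read_camera("side"); save("s2.png",c["img"][100:260,230:390],3)
E
```

```text
t 7.6 pos [0.5727 0.2114 0.0677] yaw 85.5 | delta mm [0. 0. 0.] spin 0.0 F [-3.3 -1.1 14.4] w 0.405 q7 1.12
side coupling_mid [ -0.  -3. -29.] droop 90.0 0.86
side coupling_mouth [ 31.  -4. -63.] droop 64.2 0.64
top coupling_mid [141. -48. -28.] droop 11.4 0.7
top coupling_mouth [ 25.  -3. -68.] droop 70.1 0.84
```

View pics/s2.png

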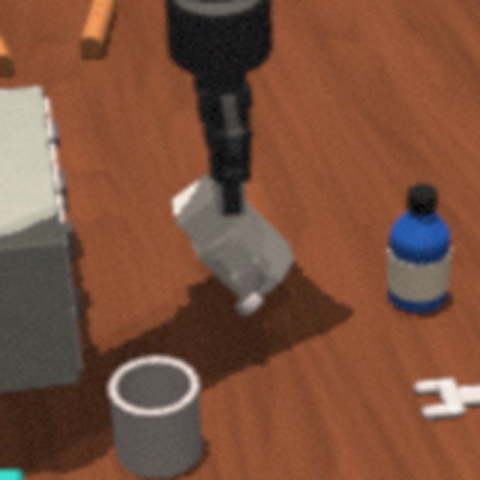

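Emit:
send_rows(deltas="-0.01 0 -0.001 0;-0.02 0 -0.001 0;-0.028 0 0 0;-0.035 0 0.001 0;-0.04 0 0.001 0")

```text
t: 8.45
eef_pos: [0.6117, 0.2074, 0.0642]
tool_rot: [0.002, 0.039, 0.999, 0.001]
contact_force: [-0.0, 1.3, 4.1]
gripper_width: 0.414
grasp_force: 20.7
```

```bash
python3 ang.py
```

```text
t 8.45 pos [0.6117 0.2074 0.0642] yaw 85.49 | delta mm [0. 0. 0.] spin -0.01 F [-0.   1.3  4.1] w 0.414 q7 1.16
side coupling_mid [-21.   2. -28.] droop 126.3 0.59
side coupling_mouth [ -7.  -1. -71.] droop 95.3 0.97
top coupling_mid [-18.  -0. -23.] droop 127.4 0.65
top coupling_mouth [-10.   1. -73.] droop 98.1 0.84
```

Emit:
send_rows(deltas="0 0 0.003 0;0 0 0.003 0;0 0 0 0;0 0 0 0;0 0 0 0", claw=0.6)

```text
t: 9.25
eef_pos: [0.6093, 0.2066, 0.062]
tool_rot: [-0.0, 0.039, 0.999, -0.0]
contact_force: [0.3, 0.6, -0.7]
gripper_width: 0.599
grasp_force: 0.0
```

```bash
python3 ang.py; python3 - <<'E'
from h import *
for n,s in(("side",(110,250,250,450)),("top",(170,280,130,290))):
    c=bot.read_camera(n)
    i=cv2.resize(c["img"][s[0]:s[1],s[2]:s[3]],(400,300)); a=i if n=="side" else np.hstack([a,i])
    P=cloud(c); m=(P[...,2]>.088)&(P[...,2]<.097)&(abs(P[...,0]-.605)<.04)&(abs(P[...,1]-.207)<.03); print(n,m.sum(),P[m].mean(0),P[m].min(0),P[m].max(0))
save("s3.png",a)
E
```

```text
t 9.25 pos [0.6093 0.2066 0.062 ] yaw 85.5 | delta mm [0. 0. 0.] spin 0.0 F [ 0.3  0.6 -0.7] w 0.599 q7 1.16
side coupling_mid [  0.  -3. -28.] droop 89.2 0.74
side coupling_mouth [ -2.   3. -69.] droop 91.5 0.86
top coupling_mid [ -4.  -1. -27.] droop 98.6 0.62
top coupling_mouth [ -9.   4. -74.] droop 96.6 0.76
side 82 [0.59426326 0.2067761  0.09167057] [0.58480461 0.17819426 0.0880646 ] [0.60510786 0.2364154  0.09501511]
top 206 [0.59579993 0.20900402 0.09271383] [0.58481886 0.17751297 0.08808756] [0.60878512 0.23520947 0.09679416]
```

View pics/s3.png

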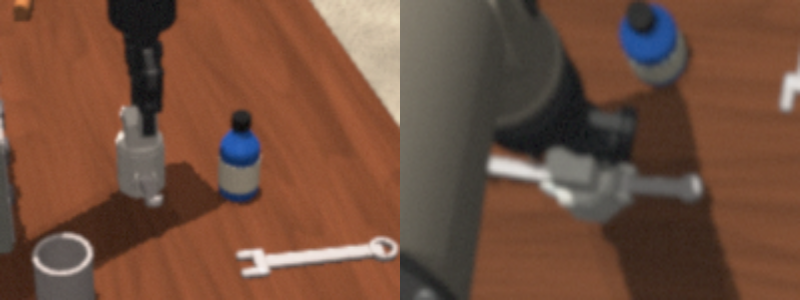

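Emit:
send_rows(deltas="0.006 0 0 0;0.006 0 0 0;0.006 0 0 0")

```text
t: 9.95
eef_pos: [0.6031, 0.2072, 0.062]
tool_rot: [-0.0, 0.039, 0.999, 0.0]
contact_force: [-0.1, -0.4, 0.4]
gripper_width: 0.602
grasp_force: 0.0
```

Emit:
send_rows(deltas="0 0 0 0;0 0 0 0;0 0 0 0;0 0 0 0;0 0 0 0", claw=0, force=90)

```text
t: 10.45
eef_pos: [0.6039, 0.207, 0.0626]
tool_rot: [0.0, 0.039, 0.999, 0.0]
contact_force: [-1.5, -1.8, 5.1]
gripper_width: 0.398
grasp_force: 91.0
```

Emit:
send_rows(deltas="0 0 -0.04 0;0 0 -0.08 0;0 0 -0.12 0;0 0 -0.16 0;0 0 -0.19 0")

```text
t: 10.95
eef_pos: [0.6032, 0.207, 0.2534]
tool_rot: [-0.0, 0.039, 0.999, 0.0]
contact_force: [0.2, -0.2, -5.0]
gripper_width: 0.392
grasp_force: 92.2
```

```bash
python3 - <<'E'
from mv import *
go([.588,-.216,.2525],3.4)
E
```

```text
t 10.95 pos [0.6032 0.207  0.2534] yaw 85.49 | delta mm [ -18.1 -422.8    0.8] spin 82.09 F [ 0.2 -0.2 -5. ] w 0.392 q7 1.12
```

Emit:
send_rows(deltas="0 -0.04 0 0;0 -0.08 0 0;0 -0.12 0 0;0 -0.16 0 0;0 -0.2 0 0")

```text
t: 11.45
eef_pos: [0.5863, 0.0062, 0.2505]
tool_rot: [-0.001, 0.039, 0.999, -0.0]
contact_force: [0.2, -0.6, -5.1]
gripper_width: 0.4
grasp_force: 92.0
```

Emit:
send_rows(deltas="-0.018 -0.045 0 8;-0.018 -0.09 0 16;-0.018 -0.135 0 24;-0.018 -0.18 0 32;-0.018 -0.223 0 40")

```text
t: 11.95
eef_pos: [0.5868, -0.2176, 0.2506]
tool_rot: [-0.001, 0.381, 0.924, -0.0]
contact_force: [0.9, 0.5, -5.2]
gripper_width: 0.391
grasp_force: 92.2
```

Emit:
send_rows(deltas="0 0 0 8;0 0 0 16;0 0 0 24;0 0 0 32;0 0 0 40")

```text
t: 12.45
eef_pos: [0.5872, -0.2154, 0.2503]
tool_rot: [-0.001, 0.674, 0.738, -0.001]
contact_force: [-0.2, 0.1, -5.4]
gripper_width: 0.394
grasp_force: 92.1
```

Emit:
send_rows(deltas="0 0 0 2;0 0 0 2;0 0 0 2")

```text
t: 12.75
eef_pos: [0.5876, -0.2156, 0.251]
tool_rot: [-0.001, 0.685, 0.729, -0.0]
contact_force: [-0.4, -0.1, -5.4]
gripper_width: 0.394
grasp_force: 92.1
```

```bash
cat > see.py <<'E'
from mv import *
o=bot.get_obs(); go([.588,-.216,.2525],3.4,o)
for n in("top","side"):
    c=bot.read_camera(n); P=cloud(c)
    for q in("shoulder","coupling_mouth","coupling_tail","cam_left_tip","cam_right_tip"):
        for r in bot.landmark_of(c,q)[:3]:
            x=np.array(r["xyz"])
            if np.linalg.norm(x[:2]-[.588,-.216])<.12: print(n,q,x.round(4),round(r["confidence"],2))
    e=o["eef_pos"]; m=(np.hypot(P[...,0]-e[0],P[...,1]-e[1])<.045)&(P[...,2]>e[2]-.058)&(P[...,2]<e[2]-.015)
    q=P[m]; print(n,"body",m.sum(),q.min(0).round(4),q.max(0).round(4))
    globals()[n]=c["img"]
b=np.hstack([cv2.resize(top[170:290,340:500],(400,300)),cv2.resize(side[200:350,290:490],(400,300))]); 
import sys
if len(sys.argv)>1: save(sys.argv[1],b)
E
python3 see.py s4.png
```

```text
t 12.75 pos [ 0.5876 -0.2156  0.251 ] yaw 3.58 | delta mm [-0.4  0.4 -1.5] spin 0.18 F [-0.4 -0.1 -5.4] w 0.394 q7 0.55
top cam_left_tip [ 0.6813 -0.2077  0.2187] 0.38Traceback (most recent call last):
  File "see.py", line 10, in <module>
    q=P[m]; print(n,"body",m.sum(),q.min(0).round(4),q.max(0).round(4))
                                   ~~~~~^^^
    return umr_minimum(a, axis, None, out, keepdims, initial, where)
ValueError: zero-size array to reduction operation minimum which has no identity
```

```bash
sed -i 's/^    q=P\[m\];/    q=P[m]\n    if m.sum():/' see.py; python3 see.py s4.png
```

```text
t 13.05 pos [ 0.5881 -0.2161  0.252 ] yaw 3.51 | delta mm [ 0.1 -0.1 -0.5] spin 0.11 F [ 0.6  0.4 -4.7] w 0.398 q7 0.55
top cam_left_tip [ 0.6788 -0.2108  0.2222] 0.6
side shoulder [ 0.5887 -0.2097  0.1067] 0.6
side coupling_mouth [ 0.5895 -0.2165  0.1903] 0.94
side coupling_tail [ 0.5879 -0.2165  0.264 ] 0.84
side cam_right_tip [ 0.5009 -0.223   0.2297] 0.68
side body 979 [ 0.5438 -0.2472  0.194 ] [ 0.633  -0.2061  0.237 ]
```

View pics/s4.png

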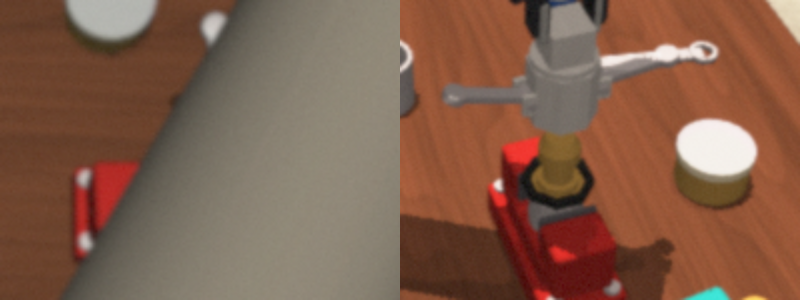

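```bash
python3 - <<'E'
from mv import *
for k in range(2):
    c=bot.read_camera("side"); P=cloud(c).reshape(-1,3); P=P[~np.isnan(P).any(1)]; P=P[np.hypot(P[:,0]-.588,P[:,1]+.216)<.04]
    for nm,a,b in(("coup",.193,.235),("tail",.252,.275),("adapt",.137,.1485)):
        q=P[(P[:,2]>a)&(P[:,2]<b)]; q=q[q[:,1]<-.2]
        s=q[abs(q[:,0]-.588)<.008]; print(nm,len(q),len(s),"front y",np.median(s[:,1]).round(4), "x 3..97%",np.percentile(q[:,0],[3,97]).round(4))
E
```

```text
coup 902 192 front y -0.2436 x 3..97% [0.5519 0.6227]
tail 328 119 front y -0.2349 x 3..97% [0.5681 0.6053]
adapt 108 48 front y -0.233 x 3..97% [0.5713 0.6028]
coup 906 189 front y -0.2436 x 3..97% [0.5519 0.6227]
tail 336 123 front y -0.2346 x 3..97% [0.5673 0.6054]
adapt 101 45 front y -0.2329 x 3..97% [0.5712 0.6019]
```

Emit:
send_rows(deltas="0.001 0 0.015 0;0.001 0 0.025 0;0.001 0 0.03 0;0.001 0 0.036 0;0.001 0 0.042 0")

```text
t: 14.25
eef_pos: [0.5882, -0.2151, 0.2094]
tool_rot: [0.0, 0.685, 0.728, -0.0]
contact_force: [-0.3, -0.5, -5.1]
gripper_width: 0.396
grasp_force: 92.1
```

Emit:
send_rows(deltas="0 0 0.004 0;0 0 0.008 0;0 0 0.012 0;0 0 0.012 0")

```text
t: 14.65
eef_pos: [0.5881, -0.2149, 0.1975]
tool_rot: [-0.0, 0.685, 0.728, -0.0]
contact_force: [0.6, 0.2, -5.2]
gripper_width: 0.394
grasp_force: 92.1
```

Emit:
send_rows(deltas="0 0 0.006 0;0 0 0.012 0;0 0 0.018 0;0 0 0.022 0;0 0 0.022 0")

```text
t: 15.15
eef_pos: [0.588, -0.2148, 0.1752]
tool_rot: [-0.0, 0.685, 0.728, -0.0]
contact_force: [0.0, -0.5, -6.1]
gripper_width: 0.394
grasp_force: 92.0
```

Emit:
send_rows(deltas="0 0 0.002 0;0 0 0.004 0;0 0 0.006 0;0 0 0.008 0;0 0 0.008 0")

```text
t: 15.65
eef_pos: [0.5883, -0.2152, 0.1688]
tool_rot: [0.0, 0.685, 0.728, 0.0]
contact_force: [-2.3, 1.1, 3.6]
gripper_width: 0.395
grasp_force: 93.2
```

Emit:
send_rows(deltas="0 0 0.002 0;0 0 0.003 0;0 0 0.004 0;0 0 0.005 0;0 0 0.005 0")

```text
t: 16.15
eef_pos: [0.5884, -0.2153, 0.1674]
tool_rot: [0.0, 0.685, 0.728, 0.001]
contact_force: [-12.6, 5.8, 31.4]
gripper_width: 0.393
grasp_force: 96.5
```

Emit:
send_rows(deltas="0 0 0.002 0;0 0 0.003 0;0 0 0.003 0")

```text
t: 16.45
eef_pos: [0.5884, -0.2153, 0.1673]
tool_rot: [-0.0, 0.685, 0.728, 0.002]
contact_force: [-20.7, 10.9, 53.6]
gripper_width: 0.396
grasp_force: 99.1
```

Emit:
send_rows(deltas="0 0 -0.009 0;0 0 -0.009 0;0 0 -0.009 0")

```text
t: 16.75
eef_pos: [0.588, -0.2147, 0.168]
tool_rot: [-0.0, 0.685, 0.728, -0.0]
contact_force: [0.9, 0.2, -4.3]
gripper_width: 0.396
grasp_force: 92.2
```

```bash
python3 - <<'E'
from mv import *
go([.588,-.215,.1676],3.4)
c=bot.read_camera("side"); P=cloud(c).reshape(-1,3); P=P[~np.isnan(P).any(1)]; P=P[np.hypot(P[:,0]-.588,P[:,1]+.216)<.04]
for q in("coupling_mouth","coupling_tail","shoulder","cam_left_tip","cam_right_tip"): print(q,[(np.round(r["xyz"],3),r["confidence"]) for r in bot.landmark_of(c,q)[:3] if abs(r["xyz"][1]+.216)<.06])
E
```

```text
t 16.75 pos [ 0.588  -0.2147  0.168 ] yaw 3.51 | delta mm [-0.3  0.   0.4] spin 0.11 F [ 0.9  0.2 -4.3] w 0.396 q7 0.59
coupling_mouth [(array([ 0.589, -0.217,  0.107]), 0.88)]
coupling_tail [(array([ 0.588, -0.215,  0.182]), 0.74)]
shoulder []
cam_left_tip [(array([ 0.676, -0.214,  0.13 ]), 0.57)]
cam_right_tip [(array([ 0.499, -0.223,  0.149]), 0.92)]
```

Seated: hard stop at 54 N with TCP z at 0.1673 (home is 0.1676). Now I'll press lightly, release, rise, close, and go over the left cam arm.

Emit:
send_rows(deltas="0 0 0.003 0;0 0 0.003 0")

```text
t: 17.25
eef_pos: [0.5882, -0.2151, 0.1676]
tool_rot: [-0.0, 0.685, 0.728, 0.001]
contact_force: [-4.0, 3.0, 8.7]
gripper_width: 0.396
grasp_force: 93.8
```

Emit:
send_rows(deltas="0 0 -0.001 0;0 0 -0.001 0;0 0 -0.001 0;0 0 -0.001 0;0 0 -0.001 0", claw=0.75, force=40)

```text
t: 17.75
eef_pos: [0.5881, -0.2151, 0.1669]
tool_rot: [-0.0, 0.685, 0.728, -0.0]
contact_force: [-0.2, -0.4, 0.0]
gripper_width: 0.747
grasp_force: 0.0
```

Emit:
send_rows(deltas="0 0 -0.015 0;0 0 -0.035 0;0 0 -0.055 0;0 0 -0.075 0;0 0 -0.075 0")

```text
t: 18.25
eef_pos: [0.5898, -0.2162, 0.246]
tool_rot: [0.003, 0.685, 0.728, 0.002]
contact_force: [0.2, -0.8, 0.3]
gripper_width: 0.751
grasp_force: 0.0
```

Emit:
send_rows(deltas="0 0.035 0 0;0 0.07 0 0;0 0.105 0 0;0 0.105 0 0;0 0.105 0 0", claw=0)

```text
t: 18.75
eef_pos: [0.6929, -0.2085, 0.2411]
tool_rot: [-0.0, 0.685, 0.729, -0.001]
contact_force: [-0.4, -0.1, 0.0]
gripper_width: -0.002
grasp_force: 0.0
```

```bash
cat > see2.py <<'E'
from mv import *
import sys
go([.588,-.215,.1676],3.4)
for n in("side","top"):
    c=bot.read_camera(n)
    for q in("coupling_mouth","coupling_tail","cam_left_tip","cam_right_tip"): print(n,q,[(np.round(r["xyz"],3),r["confidence"]) for r in bot.landmark_of(c,q)[:3] if np.hypot(r["xyz"][0]-.588,r["xyz"][1]+.216)<.12])
    if n=="side": a=cv2.resize(c["img"][210:370,280:440],(400,400))
    else: a=np.hstack([a,cv2.resize(c["img"][180:300,340:460],(400,400))])
if len(sys.argv)>1: save(sys.argv[1],a)
E
python3 see2.py
```

```text
t 18.75 pos [ 0.6929 -0.2085  0.2411] yaw 3.53 | delta mm [  -0.  -105.    73.6] spin 0.13 F [-0.4 -0.1  0. ] w -0.002 q7 0.52
side coupling_mouth [(array([ 0.59 , -0.217,  0.108]), 0.86)]
side coupling_tail [(array([ 0.589, -0.217,  0.185]), 0.57)]
side cam_left_tip [(array([ 0.679, -0.211,  0.134]), 0.55)]
side cam_right_tip [(array([ 0.502, -0.222,  0.145]), 0.76)]
top coupling_mouth []
top coupling_tail []
top cam_left_tip []
top cam_right_tip []
```

Emit:
send_rows(deltas="0 0 0.04 0;0 0 0.08 0;0 0 0.095 0;0 -0.001 0.105 0;0 -0.002 0.114 0")

```text
t: 19.75
eef_pos: [0.6916, -0.2092, 0.1287]
tool_rot: [0.001, 0.685, 0.728, 0.0]
contact_force: [0.1, 0.1, 0.4]
gripper_width: -0.001
grasp_force: 0.0
```

Emit:
send_rows(deltas="0 -0.001 0.009 0;0 -0.006 0.02 0;0 -0.013 0.03 0;0 -0.022 0.038 0;0 -0.027 0.041 0")

```text
t: 20.25
eef_pos: [0.6674, -0.2102, 0.088]
tool_rot: [0.003, 0.685, 0.729, 0.002]
contact_force: [21.1, -0.5, 7.9]
gripper_width: -0.0
grasp_force: 0.0
```

Emit:
send_rows(deltas="0 -0.003 0.002 0;0 -0.005 0.003 0;0 -0.005 0.003 0")

```text
t: 20.55
eef_pos: [0.6681, -0.2095, 0.0877]
tool_rot: [0.007, 0.684, 0.73, 0.005]
contact_force: [23.7, -0.2, 2.7]
gripper_width: 0.001
grasp_force: 0.4
```

```bash
python3 see2.py s5.png
```

```text
t 20.55 pos [ 0.6681 -0.2095  0.0877] yaw 3.76 | delta mm [ -0.5 -78.9 -81.2] spin 0.36 F [23.7 -0.2  2.7] w 0.001 q7 0.6
side coupling_mouth [(array([ 0.589, -0.215,  0.106]), 0.63)]
side coupling_tail [(array([ 0.588, -0.216,  0.182]), 0.6)]
side cam_left_tip [(array([ 0.666, -0.212,  0.089]), 0.66)]
side cam_right_tip [(array([ 0.591, -0.219,  0.002]), 0.72), (array([ 0.498, -0.222,  0.145]), 0.56)]
top coupling_mouth []
top coupling_tail []
top cam_left_tip []
top cam_right_tip []
```

View pics/s5.png

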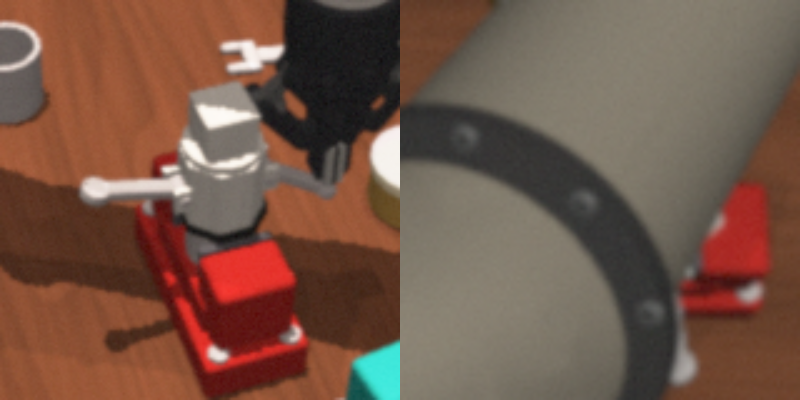

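The closed gripper's linkage is wide along the closing line and meets the coupling; the arm is only at about 0.75 rad. I'll back off and turn 90° so the narrow side faces the coupling.

Emit:
send_rows(deltas="0 0.02 0 0;0 0.04 -0.02 0;0 0.04 -0.06 8;0 0.04 -0.06 16;0 0.04 -0.06 24")

```text
t: 21.55
eef_pos: [0.6982, -0.209, 0.145]
tool_rot: [0.0, 0.824, 0.567, 0.0]
contact_force: [-0.5, 0.3, -0.6]
gripper_width: 0.002
grasp_force: 0.0
```

Emit:
send_rows(deltas="0 0 0 8;0 0 0 16;0 0 0 24;0 0 0 32;0 0 0 40")

```text
t: 22.05
eef_pos: [0.6973, -0.2085, 0.1433]
tool_rot: [-0.001, 0.968, 0.251, -0.001]
contact_force: [0.5, 0.6, -0.2]
gripper_width: -0.003
grasp_force: 0.0
```

Emit:
send_rows(deltas="0 0 0 8;0 0 0 16;0 0 0 24;0 0 0 26;0 0 0 26")

```text
t: 22.55
eef_pos: [0.6975, -0.2083, 0.1432]
tool_rot: [-0.0, 1.0, 0.03, -0.001]
contact_force: [-0.3, 0.8, -0.4]
gripper_width: 0.002
grasp_force: 0.0
```

```bash
python3 see2.py
```

```text
t 22.55 pos [ 0.6975 -0.2083  0.1432] yaw -86.56 | delta mm [-1.098e+02  1.000e-01 -2.420e+01] spin -89.96 F [-0.3  0.8 -0.4] w 0.002 q7 -0.79
side coupling_mouth [(array([ 0.588, -0.217,  0.107]), 0.74)]
side coupling_tail [(array([ 0.588, -0.218,  0.182]), 0.74)]
side cam_left_tip [(array([ 0.666, -0.213,  0.09 ]), 0.57)]
side cam_right_tip [(array([ 0.499, -0.222,  0.149]), 0.59)]
top coupling_mouth [(array([ 0.586, -0.213,  0.104]), 0.6)]
top coupling_tail [(array([ 0.59 , -0.213,  0.178]), 0.97)]
top cam_left_tip [(array([ 0.664, -0.208,  0.096]), 0.49)]
top cam_right_tip [(array([ 0.5  , -0.218,  0.145]), 0.79)]
```

Emit:
send_rows(deltas="-0.012 0 0.03 0;-0.013 0 0.046 0;-0.021 0 0.053 0;-0.026 0 0.057 0;-0.03 0 0.06 0")

```text
t: 23.55
eef_pos: [0.6695, -0.2104, 0.0845]
tool_rot: [0.0, 1.0, 0.03, 0.001]
contact_force: [2.5, 0.6, 1.2]
gripper_width: -0.002
grasp_force: 1.0
```

Emit:
send_rows(deltas="-0.004 0 0.003 0;-0.007 0 0.006 0;-0.007 0 0.006 0")

```text
t: 23.85
eef_pos: [0.662, -0.2106, 0.0782]
tool_rot: [0.0, 1.0, 0.03, 0.0]
contact_force: [1.4, -0.8, 0.3]
gripper_width: -0.004
grasp_force: 0.6
```

```bash
python3 see2.py
```

```text
t 23.85 pos [ 0.662  -0.2106  0.0782] yaw -86.51 | delta mm [-74.1  -0.1 -89.5] spin -89.91 F [ 1.4 -0.8  0.3] w -0.004 q7 -0.72
side coupling_mouth [(array([ 0.592, -0.216,  0.107]), 0.58)]
side coupling_tail [(array([ 0.588, -0.216,  0.181]), 0.73), (array([ 0.591, -0.217,  0.15 ]), 0.36)]
side cam_left_tip [(array([ 0.655, -0.212,  0.081]), 0.71), (array([ 0.59 , -0.219, -0.002]), 0.29)]
side cam_right_tip [(array([ 0.5  , -0.221,  0.146]), 0.72)]
top coupling_mouth [(array([ 0.586, -0.215,  0.105]), 0.7)]
top coupling_tail [(array([ 0.592, -0.214,  0.181]), 0.71), (array([ 0.585, -0.213,  0.101]), 0.26)]
top cam_left_tip [(array([ 0.66 , -0.208,  0.083]), 0.62)]
top cam_right_tip [(array([ 0.498, -0.224,  0.148]), 0.59)]
```

Emit:
send_rows(deltas="-0.003 0 0.001 0;-0.005 0 0.002 0;-0.007 0 0.002 0;-0.007 0 0.002 0")

```text
t: 24.75
eef_pos: [0.6546, -0.2107, 0.0758]
tool_rot: [-0.0, 1.0, 0.03, -0.0]
contact_force: [2.1, 0.5, -0.1]
gripper_width: -0.001
grasp_force: 0.7
```

```bash
python3 see2.py s6.png
```

```text
t 24.75 pos [ 0.6546 -0.2107  0.0758] yaw -86.51 | delta mm [-66.8   0.2 -91.8] spin -89.91 F [ 2.1  0.5 -0.1] w -0.001 q7 -0.71
side coupling_mouth [(array([ 0.592, -0.217,  0.104]), 0.86)]
side coupling_tail [(array([ 0.588, -0.216,  0.183]), 0.56)]
side cam_left_tip [(array([ 0.649, -0.212,  0.073]), 0.42)]
side cam_right_tip [(array([ 0.499, -0.222,  0.146]), 0.69)]
top coupling_mouth [(array([ 0.584, -0.216,  0.101]), 0.84)]
top coupling_tail [(array([ 0.591, -0.214,  0.179]), 0.87)]
top cam_left_tip [(array([ 0.587, -0.218,  0.102]), 0.67), (array([ 0.65 , -0.21 ,  0.076]), 0.62)]
top cam_right_tip [(array([ 0.499, -0.22 ,  0.145]), 0.59)]
```

View pics/s6.png

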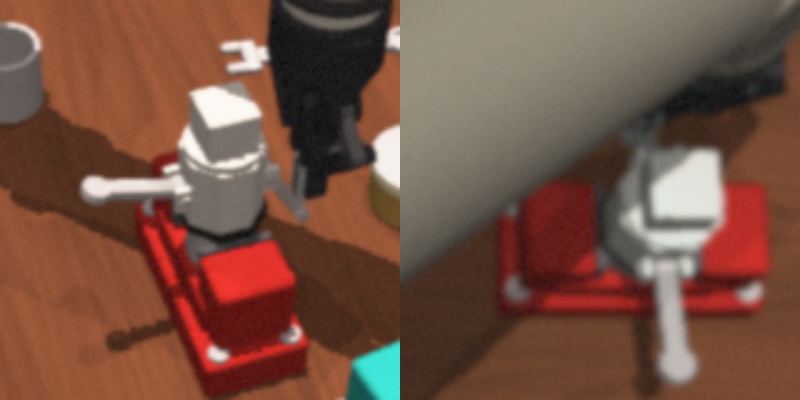

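Emit:
send_rows(deltas="-0.002 0 0.001 0;-0.004 0 0.001 0;-0.006 0 0.001 0;-0.006 0 0.001 0")

```text
t: 25.65
eef_pos: [0.6494, -0.2112, 0.0752]
tool_rot: [0.0, 1.0, 0.031, 0.001]
contact_force: [4.0, 0.1, -0.5]
gripper_width: 0.0
grasp_force: 1.6
```

Emit:
send_rows(deltas="-0.002 0 0 0;-0.003 0 0 0;-0.003 0 0 0")

```text
t: 25.95
eef_pos: [0.6488, -0.211, 0.0757]
tool_rot: [0.0, 1.0, 0.031, 0.002]
contact_force: [10.0, 0.9, -2.1]
gripper_width: 0.002
grasp_force: 3.7
```

```bash
python3 see2.py
```

```text
t 25.95 pos [ 0.6488 -0.211   0.0757] yaw -86.43 | delta mm [-60.5   0.3 -92.2] spin -89.83 F [10.   0.9 -2.1] w 0.002 q7 -0.7
side coupling_mouth []
side coupling_tail [(array([ 0.589, -0.215,  0.181]), 0.91)]
side cam_left_tip [(array([ 0.639, -0.216,  0.072]), 0.65)]
side cam_right_tip [(array([ 0.5  , -0.222,  0.148]), 0.7), (array([ 0.59 , -0.216,  0.108]), 0.17)]
top coupling_mouth [(array([ 0.585, -0.216,  0.103]), 0.72)]
top coupling_tail [(array([ 0.592, -0.213,  0.18 ]), 0.66)]
top cam_left_tip [(array([ 0.644, -0.212,  0.074]), 0.35)]
top cam_right_tip [(array([ 0.498, -0.218,  0.146]), 0.65)]
```

Emit:
send_rows(deltas="-0.003 0 0 0;-0.003 0 0 0;0.02 0 0 0;0.045 0 -0.02 0;0.045 0 -0.06 0")

```text
t: 26.95
eef_pos: [0.6908, -0.2063, 0.1318]
tool_rot: [-0.001, 0.999, 0.032, -0.003]
contact_force: [0.7, -0.0, -0.2]
gripper_width: 0.0
grasp_force: 0.0
```

Emit:
send_rows(deltas="0 0 -0.04 0;0 0 -0.08 0;0 0 -0.115 0;-0.04 0 -0.115 0;-0.08 0 -0.115 0")

```text
t: 27.45
eef_pos: [0.6098, -0.2145, 0.2507]
tool_rot: [0.001, 1.0, 0.031, -0.0]
contact_force: [0.0, -0.6, 0.6]
gripper_width: 0.001
grasp_force: 0.0
```

```bash
python3 see2.py; python3 -c "
from mv import *
go([.588-.097,-.2153-.0059,.180],93.4)"
```

```text
t 27.45 pos [ 0.6098 -0.2145  0.2507] yaw -86.47 | delta mm [-21.7  -0.9  83.1] spin -89.87 F [ 0.  -0.6  0.6] w 0.001 q7 -0.79
side coupling_mouth [(array([ 0.592, -0.215,  0.107]), 0.78)]
side coupling_tail [(array([ 0.586, -0.217,  0.18 ]), 0.96)]
side cam_left_tip [(array([ 0.644, -0.215,  0.069]), 0.68)]
side cam_right_tip [(array([ 0.499, -0.224,  0.148]), 0.76)]
top coupling_mouth []
top coupling_tail []
top cam_left_tip []
top cam_right_tip [(array([ 0.499, -0.218,  0.147]), 0.7)]
t 27.95 pos [ 0.6117 -0.2135  0.2497] yaw -86.45 | delta mm [-120.9    0.2   69.8] spin 0.15 F [ 0.4  0.4 -0. ] w -0.003 q7 -0.79
```

Emit:
send_rows(deltas="-0.04 0 0 0;-0.08 0 0 0;-0.12 0 0 0;-0.121 0 0.04 0;-0.121 0 0.075 0")

```text
t: 28.45
eef_pos: [0.4906, -0.2208, 0.1749]
tool_rot: [-0.0, 1.0, 0.031, 0.002]
contact_force: [0.5, 0.9, -0.0]
gripper_width: 0.005
grasp_force: 0.0
```

```bash
python3 -c "
from mv import *
go([.588-.097,-.2153-.0059,.148],93.4)"
```

```text
t 28.45 pos [ 0.4906 -0.2208  0.1749] yaw -86.5 | delta mm [ 0.3  0.4 26.9] spin 0.1 F [ 0.5  0.9 -0. ] w 0.005 q7 -0.68
```

Emit:
send_rows(deltas="0 0 0.017 0;0 0 0.032 0;0.001 0 0.047 0;0.003 0 0.06 0;0.006 0 0.071 0")

```text
t: 28.95
eef_pos: [0.4962, -0.2209, 0.1032]
tool_rot: [0.0, 1.0, 0.03, -0.0]
contact_force: [-2.1, -0.8, 2.1]
gripper_width: -0.001
grasp_force: 1.1
```

Emit:
send_rows(deltas="0.004 0 0.009 0;0.009 0 0.017 0;0.014 0 0.022 0;0.019 0 0.026 0;0.024 0 0.029 0")

```text
t: 29.45
eef_pos: [0.5205, -0.219, 0.0746]
tool_rot: [-0.0, 1.0, 0.031, -0.0]
contact_force: [-4.2, 0.6, -0.1]
gripper_width: -0.002
grasp_force: 1.3
```

```bash
python3 see2.py
```

```text
t 29.45 pos [ 0.5205 -0.219   0.0746] yaw -86.49 | delta mm [ 67.6   0.1 -93.1] spin -89.89 F [-4.2  0.6 -0.1] w -0.002 q7 -0.59
side coupling_mouth [(array([ 0.588, -0.214,  0.109]), 0.8), (array([ 0.589, -0.219,  0.149]), 0.53)]
side coupling_tail []
side cam_left_tip [(array([ 0.64 , -0.217,  0.073]), 0.55)]
side cam_right_tip [(array([ 0.524, -0.221,  0.08 ]), 0.47)]
top coupling_mouth []
top coupling_tail [(array([ 0.591, -0.215,  0.182]), 0.52)]
top cam_left_tip [(array([ 0.646, -0.209,  0.078]), 0.47)]
top cam_right_tip []
```

Swinging well; continue to the stop.

Emit:
send_rows(deltas="0.002 0 0 0;0.004 0 0 0;0.006 0 0 0;0.008 0 0 0;0.008 0 0 0")

```text
t: 30.45
eef_pos: [0.5282, -0.2185, 0.0748]
tool_rot: [-0.0, 1.0, 0.031, -0.0]
contact_force: [-2.0, 0.6, -1.0]
gripper_width: 0.001
grasp_force: 1.0
```

Emit:
send_rows(deltas="0.002 0 0 0;0.004 0 0 0;0.004 0 0 0")

```text
t: 30.75
eef_pos: [0.5299, -0.2185, 0.0743]
tool_rot: [-0.0, 1.0, 0.03, -0.002]
contact_force: [-7.4, 0.2, 0.1]
gripper_width: 0.003
grasp_force: 3.7
```

```bash
python3 see2.py
```

```text
t 30.75 pos [ 0.5299 -0.2185  0.0743] yaw -86.55 | delta mm [ 57.8  -0.1 -93.5] spin -89.95 F [-7.4  0.2  0.1] w 0.003 q7 -0.6
side coupling_mouth [(array([ 0.595, -0.217,  0.109]), 0.6)]
side coupling_tail [(array([ 0.589, -0.216,  0.182]), 0.66)]
side cam_left_tip [(array([ 0.645, -0.212,  0.074]), 0.63)]
side cam_right_tip [(array([ 0.537, -0.222,  0.074]), 0.57)]
top coupling_mouth []
top coupling_tail []
top cam_left_tip []
top cam_right_tip []
```

Emit:
send_rows(deltas="0.004 0 0 0;0.004 0 0 0;-0.02 0 0 0;-0.045 0 -0.01 0;-0.045 0 -0.05 0")

```text
t: 31.75
eef_pos: [0.4828, -0.2205, 0.1229]
tool_rot: [-0.001, 1.0, 0.029, -0.003]
contact_force: [0.6, 1.1, 1.4]
gripper_width: 0.001
grasp_force: 0.0
```

Emit:
send_rows(deltas="0 0 -0.04 0;0 0 -0.08 0;0 0.03 -0.12 0;0 0.07 -0.15 0;0 0.1 -0.15 0")

```text
t: 32.25
eef_pos: [0.4964, -0.3246, 0.2805]
tool_rot: [0.003, 1.0, 0.031, 0.005]
contact_force: [-0.1, -0.3, -0.6]
gripper_width: -0.002
grasp_force: 0.0
```

```bash
python3 see2.py s7.png; python3 - <<'E'
from h import *
for n in("side","top"):
    c=bot.read_camera(n); P=cloud(c)
    m=(np.hypot(P[...,0]-.588,P[...,1]+.2155)<.014)&(P[...,2]>.185)&(P[...,2]<.21); print("tail top z",m.sum(),np.median(P[m][:,2]) if m.sum() else 0)
    for q in("tin_mid","bottle_mid","sleeve_mid","wrench"): print(n,q,[np.round(r["xyz"],3) for r in bot.landmark_of(c,q)[:1]])
E
```

```text
t 32.25 pos [ 0.4964 -0.3246  0.2805] yaw -86.44 | delta mm [  97.1 -104.3  113.2] spin -89.84 F [-0.1 -0.3 -0.6] w -0.002 q7 -0.6
side coupling_mouth [(array([ 0.593, -0.215,  0.106]), 0.63)]
side coupling_tail [(array([ 0.593, -0.21 ,  0.106]), 0.68)]
side cam_left_tip [(array([ 0.644, -0.21 ,  0.072]), 0.48)]
side cam_right_tip [(array([ 0.533, -0.222,  0.078]), 0.49), (array([ 0.595, -0.218,  0.151]), 0.26), (array([ 0.591, -0.218,  0.107]), 0.15)]
top coupling_mouth [(array([ 0.588, -0.216,  0.103]), 0.65)]
top coupling_tail [(array([ 0.592, -0.213,  0.181]), 0.83)]
top cam_left_tip []
top cam_right_tip [(array([ 0.534, -0.217,  0.075]), 0.74), (array([ 0.592, -0.214,  0.001]), 0.39)]
tail top z 167 0.1973520341510343
side tin_mid [array([ 0.772, -0.159,  0.024])]
side bottle_mid [array([0.706, 0.163, 0.051])]
side sleeve_mid []
side wrench [array([0.762, 0.025, 0.001])]
tail top z 203 0.19794519957551215
top tin_mid [array([ 0.769, -0.157,  0.022])]
top bottle_mid [array([0.716, 0.165, 0.05 ])]
top sleeve_mid [array([0.48 , 0.041, 0.032])]
top wrench [array([0.762, 0.027, 0.   ])]
```

View pics/s7.png

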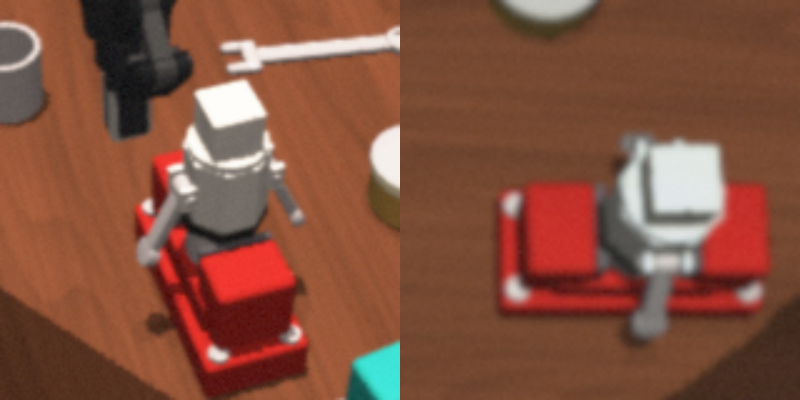

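The picture shows the coupling home, with its tail top at 0.197 m, and both cam arms down at about (148,250) and (295,213). The bystanders have not moved.

```bash
python3 -c "
from station import bot
print(bot.hand_in())"
```

```text
the job is handed in; nothing more can be done
None
```

The coupling is pushed fully home, mouth-down, on the red vise's adaptor, and both cam arms are down at their stops; the bystanders are unmoved and the job is handed in at about 32 s (no verdict came back).

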